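Cover the detector and hold the blue reference cell in the light path

TASK

Pick the flat orange disc off the bench and lay it over the round hole on top of the white detector so that it fully covers the hole, then let go of it. Then take the blue glass cell out of the rack, gripping it only by its two frosted white faces (never touch the clear coloured faces of any cell), and finish while holding it still and upright in the light beam about midway between the blue lamp and the white detector, clear faces square to the beam, the beam through the middle of the cell and nothing but your gripper carrying it. Leave the other two cells in the rack and everything else where it is.

Things in the scene. Friction and masses are not known exactly. Their poses are not given: they have to be found in the camera images.
- cover_center (a point): centre of the loose flat orange plastic disc, 46 mm in diameter, 7 mm thick, 25 g, lying flat on the bench; its z axis points up when flat; this point is 3.5 mm above its underside
- cover: the same orange disc; origin at the centre of its underside
- stand: fixed light-path stand: aluminium base 80 mm (its x) by 250 mm (its y), 12 mm thick; origin at the centre of its underside, z up. The beam runs along its y. Blue lamp housing at its -y end (100 mm high, fins to 108), white detector with a round hole in its top at its +y end (95 mm high), each 60 x 60 mm, centred at y = -90 and +90 mm; free gap 120 mm
- beam_mid (a point): middle of the light beam (a thin pale-yellow see-through line, nothing solid), midway between lamp and detector, 75 mm above the bench; same axes as the stand: the beam runs along y, z is up
- port (a point): centre of the round hole (27 mm across, 18 mm deep, red bottom) at the level of the detector's flat top, 95 mm above the bench; the disc lies flat on that top, its underside at this height
- rack: fixed grey rack, 55 mm (its x) by 185 mm (its y), 14 mm high, origin at the centre of its underside, with three square sockets in a row along its y at -60, 0 and +60 mm; socket floors 6 mm above the bench. One cell stands in each, in any order; cells' axes start parallel to the rack's
- cell_blue_center (a point): the blue glass cell: solid glass, 25 x 25 mm, 70 mm tall, 0.11 kg; this point is its centre, half-way up. z runs up its height. The two frosted white faces look along its own x (plus and minus; 4 mm plates, seen on top as two white strips), the two clear coloured faces along its own y, towards the neighbour cells. It stands 8 mm deep in a rack socket with 1 mm play each side. Which socket it is in varies
- cell_blue: the same blue cell; origin at the centre of its foot, axes as above
- cell_amber_center (a point): the amber (orange-yellow) glass cell, to be left alone; same size and axes as the blue one; this point is at its centre
- cell_green_center (a point): the green glass cell, to be left alone; same size and axes as the blue one; this point is at its centre
- cell_blue_glass: the clear blue glass core of the blue cell, which makes its two clear faces (0.5 mm back from the frosted plates' edges); origin at the centre of the cell's foot
- cell_amber_glass: the clear glass core of the amber cell, likewise
- cell_green_glass: the clear glass core of the green cell, likewise
- jar: bystander: brown glass jar with a blue cap, 56 mm across, 90 mm high; origin at the centre of its underside
- dish: bystander: round shut culture dish, 60 mm across, 13 mm high; origin at the centre of its underside
- mouse: bystander: white computer mouse, 100 x 58 x 29 mm; origin at the centre of its underside
- tipbox: bystander: blue and white pipette-tip box, 80 x 120 mm, 64 mm high; origin at the centre of its underside
- tuberack: bystander: white rack with five capped tubes, 60 x 160 mm, 77 mm high; origin at the centre of its underside
Things that resemble listed ones, but are neither listed nor needed, are in the scene too. Leave any black or red look-alike of the cell_blue alone.

How it is judged:
By the outcome, as a careful person would: the job done as asked, in the order asked, and still so for the second after the job is handed in, while the arm keeps its last pose, push and grip.
It also fails if it takes over 61 s, if anything falls off the work surface, if the arm or the gripper's body presses on something with over 40 N, if the wrist force passes 120 N, or if a joint passes its speed limit or range.

ROBOT

A 7-joint arm with a two-finger parallel gripper is mounted at the origin on the work surface. World frame = base frame: x ahead of the robot, y to its left, z up, the work surface at z = 0. Lengths are in m, angles in rad, forces in N, time in s.
With the tool pointing down it reaches from about 0.4 to 0.85 m from the base axis. Payload 4.4 kg.
Tool frame: the origin (TCP) lies midway between the tips of the shut fingers; the grasp point (between the pads) lies 19 mm behind it; z points along the fingers, y is the line along which they close (so a half turn about z gives the same grasp; the last joint's range is limited). The gripper opens to 94 mm and grips with 3 to 60 N. Pads are 16 mm wide; open, the fingers measure 119 mm over their backs; the gripper's body (75 mm by 177 mm) begins 78 mm behind the grasp point.
Start: joints at [1.218, 0.628, 0.038, 1.517, -0.027, 0.996, -0.02], TCP at [0.184, -0.623, 0.205] pointing down, gripper open.
Joint ranges: [-3.06, 3.06], [-0.37, 2.12], [-1.25, 1.32], [0.18, 2.47], [-1.1, 4.24], [0.23, 1.98], [-2.94, 2.94]. Speed limits (rad/s): [2.57, 2.57, 3.14, 3.14, 3.14, 3.14, 3.14].

INTERFACE

Orientations are given as a rotation vector (axis times angle).
In Python, from station import read_state, grab_frame, camera_model, hand_in gives the robot as it stands.
- The arm moves only by the tool jog_arm, never from a script. Its argument "moves" is one flat list of numbers, 6 for each row, row after row: the shift along the world's x, y, z in units of 750 mm (1.0 is 750 mm), then the turn, a rotation vector about the world's x, y, z in units of 1.5 rad (1.0 is 1.5 rad). A call has 1 to 12 rows; each row shifts and turns the commanded pose from where the row before left it; what a row does not reach is not made up. A row lasts 1/10 s, in which the tool goes at most 50 mm and 8.59 degrees, less where a joint would pass 70% of its speed; a pose out of reach is approached as far as the arm can. A call with a number of a shift or a turn outside -1 to 1 is refused whole. A call with a gripper value outside its range is refused whole. "grip" is the closure, from 0 (fully open) to 1 (shut), set as the call begins (left out, the last holds). The fingers move at their own pace and stop on an object; "newtons" is the grip in N (left out, the last holds). Time passes only in rows, so rows that do not move let the fingers close. It gives the time, the measured TCP pose, the force, the opening and the grip force at its end, in the units of the state.
- read_state(): the state, without advancing time (a new reading comes with each control period).
- grab_frame(name): name is "side" or "top" or "wrist"; returns the picture (480x640x3 uint8, red, green, blue); there is no depth.
- camera_model(name): a dict with "vfov" (degrees; the focal length in pixels is half the picture's height over the tangent of half this angle, whatever the lens; pixels are square), "cx", "cy" (the principal point, pixels), "k1" (the pictures are not rectified: a ray, as slopes to the right and down, at radius r is drawn at 1 + k1 r^2 times it, then the intrinsics apply), "origin" and "orientation" of the camera in the world; the wrist camera has in their place "tool_from_camera" (4x4, takes a point from camera to tool coordinates, whose origin is the TCP and whose axes are the flange's). Camera axes: x right, y down, z forward; pixel columns grow to the right and rows downward; lengths in m; the calibration is good to about 2 mm. A picture is of the moment at which its call begins: read the wrist's pose just before it. camera_model takes no time and is no camera call.
- hand_in(): hands the job in; it is judged then, once.
The state is a dict: "time_s": time; "joints": joint angles; "qd": joint speeds; "joint_torque": joint torques, N m; "ee_pos": TCP position; "ee_rot": TCP orientation; "contact_force": force on the tool from outside, world axes, zero at the start; "torque": the same for the moment, N m; "finger_gap": finger opening in m; "grip_force": force on a finger pad.
Only numpy, scipy, OpenCV 4.12 (cv2) and the standard library are available. Lean on these libraries where they do the work, as an engineer would, in place of code of your own. Each camera call takes 0.05 s, during which the arm holds its last target. There are 200 camera calls.

## Working session

There is one attempt and no reset: what is moved stays moved. The work goes in short steps, Python scripts to look and compute and a tool call to move; the robot and the scene stay as the last step left them, time stands still between calls to the robot, and variables do not carry over. Pictures are saved under pics/ and viewed, at most 10 in all, crops included, and the job is handed in when it is done.

Besides the shell and the picture viewer there is one more tool, called after "Call:" as name(argument=value, ...), one argument or row to a line, values as JSON. jog_arm: Moves the arm, as the interface text tells. Shifts and turns lie within -1 to 1; 1 stands for 750 mm of shift or 1.5 rad of turn. Its arguments: {"type":"object","properties":{"moves":{"type":"array"},"grip":{"type":"number"},"newtons":{"type":"number"}},"required":["moves"]}

```bash
ls; mkdir -p pics; python3 - <<'E'
from station import *
import cv2,json
for n in("top","side"):
    cv2.imwrite(f"pics/{n}0.png",grab_frame(n)[:,:,::-1])
    print(n,camera_model(n))
print(camera_model("wrist"))
print(read_state())
E
```

```text
pics
top {'vfov': 43.32177422697506, 'cx': 311.8881039331701, 'cy': 241.03950089252865, 'k1': -0.04700475879858629, 'origin': array([0.30432643, 0.01433895, 1.39963263]), 'orientation': array([-2.16460686,  2.11537663, -0.17498657])}
side {'vfov': 50.6724269614362, 'cx': 324.1061891703027, 'cy': 240.06028791483087, 'k1': -0.014224522007515443, 'origin': array([0.13550059, 0.90764737, 0.7001027 ]), 'orientation': array([-0.54159584,  2.53334418, -1.38129858])}
{'vfov': 58.500901520817614, 'cx': 320.13027677715456, 'cy': 236.78291521308074, 'k1': -0.030059815803254786, 'tool_from_camera': array([[ 8.07269064e-04, -9.69690785e-01, -2.44334052e-01,
         7.02849976e-02],
       [ 9.99999658e-01,  7.38365670e-04,  3.73596723e-04,
        -3.66284271e-04],
       [-1.81865423e-04, -2.44334270e-01,  9.69691049e-01,
        -1.79827250e-01],
       [ 0.00000000e+00,  0.00000000e+00,  0.00000000e+00,
         1.00000000e+00]])}
{'time_s': 0.1, 'joints': array([ 1.21818701,  0.6292334 ,  0.03848279,  1.51822877, -0.0269878 ,
        0.99630712, -0.02000411]), 'qd': array([ 5.02362577e-04, -1.54938580e-03,  7.95622196e-05, -3.46619412e-03,
        7.58624959e-05,  4.20776026e-04, -1.14421158e-03]), 'joint_torque': array([ 1.83667165e-03, -5.50793338e+01,  1.14664793e+00, -1.87115335e+01,
       -5.22571779e-02,  1.92368939e-02,  2.44713647e-05]), 'ee_pos': array([ 0.18372066, -0.62288971,  0.20467244]), 'ee_rot': array([-3.10773431e+00, -4.48700553e-01,  4.45259460e-04]), 'contact_force': array([ 0.24285677, -0.50278475, -0.10571657]), 'torque': array([ 0.04304133, -0.05289575,  0.04419364]), 'grip_force': 0.0, 'finger_gap': 0.09396132932436252}
```

View pics/top0.png

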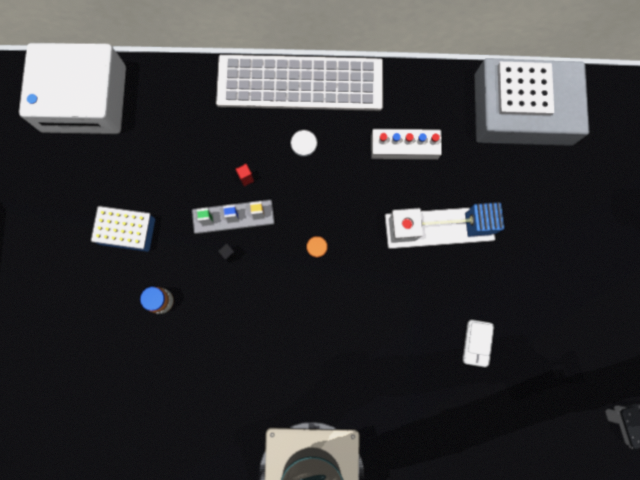

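View pics/side0.png

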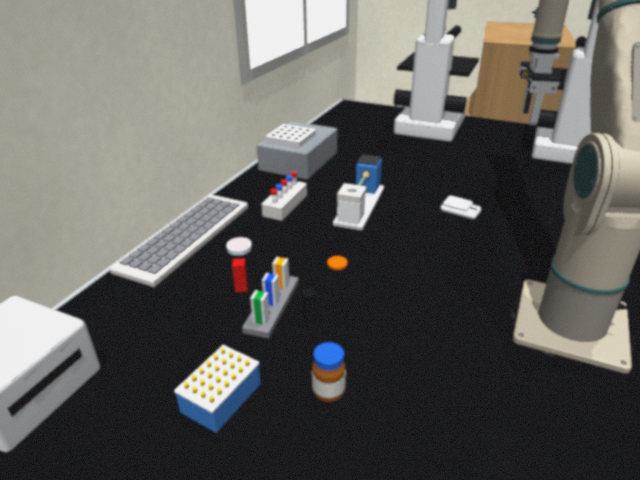

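The top view shows the orange disc at (317,247), with the detector hole at (407,224) and the lamp at (487,217). In the rack are green (203,215), blue (230,211) and amber (256,208). The look-alikes are red (245,173) and black (226,251). My choice is the blue cell at (230,211), in the middle socket. Next I'll measure it and check one close crop.

```bash
cat > h.py <<'E'
import numpy as np, cv2
from scipy.spatial.transform import Rotation as R
from station import *
def cam(n,st=None):
    m=camera_model(n)
    if n=="wrist":
        T=np.eye(4);T[:3,:3]=R.from_rotvec(st["ee_rot"]).as_matrix();T[:3,3]=st["ee_pos"]
        T=T@m["tool_from_camera"];o,Rm=T[:3,3],T[:3,:3]
    else: o,Rm=np.array(m["origin"]),R.from_rotvec(m["orientation"]).as_matrix()
    f=240/np.tan(np.radians(m["vfov"]/2))
    return m,o,Rm,f
def onplane(c,px,z):
    m,o,Rm,f=c
    d=(np.atleast_2d(px).astype(float)-[m["cx"],m["cy"]])/f
    u=d.copy()
    for _ in range(10): u=d/(1+m["k1"]*(u**2).sum(1,keepdims=True))
    r=np.c_[u,np.ones(len(u))]@Rm.T
    return o+r*((z-o[2])/r[:,2])[:,None]
def blobs(im,lo,hi,box=None,amin=15):
    hsv=cv2.cvtColor(im,cv2.COLOR_RGB2HSV); mk=cv2.inRange(hsv,lo,hi)
    if box: k=np.zeros_like(mk);k[box[1]:box[3],box[0]:box[2]]=1;mk*=k
    cs=[c for c in cv2.findContours(mk,cv2.RETR_EXTERNAL,cv2.CHAIN_APPROX_NONE)[0] if cv2.contourArea(c)>=amin]
    return sorted(cs,key=cv2.contourArea,reverse=True)
def cen(c):
    M=cv2.moments(c);return np.array([M["m10"],M["m01"]])/M["m00"]
E
python3 - <<'E'
from h import *
im=grab_frame("top");c=cam("top");np.set_printoptions(precision=4,suppress=True)
def show(n,cs,z):
    for b in cs[:3]:
        p=onplane(c,cen(b),z)[0];r=cv2.minAreaRect(b)
        bx=onplane(c,cv2.boxPoints(r),z)[:,:2]
        e=[bx[1]-bx[0],bx[2]-bx[1]]
        print(n,cen(b),cv2.contourArea(b),p,[(np.linalg.norm(v).round(4),np.degrees(np.arctan2(v[1],v[0])).round(1)) for v in e])
show("disc",blobs(im,(5,150,80),(15,255,255),(280,220,350,280)),.007)
show("hole",blobs(im,(0,150,80),(8,255,255),(390,200,425,245),5),.077)
show("lamp",blobs(im,(95,80,40),(125,255,255),(455,190,515,250)),.104)
show("rack",blobs(im,(0,0,60),(180,60,150),(180,190,290,240)),.014)
show("base",blobs(im,(0,0,120),(180,60,255),(370,190,510,260)),.012)
show("blue",blobs(im,(105,120,60),(125,255,255),(180,190,290,240)),.076)
show("green",blobs(im,(50,120,60),(80,255,255),(180,190,290,240)),.076)
show("amber",blobs(im,(16,120,60),(30,255,255),(180,190,290,240)),.076)
a=im[150:270,170:330];b=im[180:270,370:520]
cv2.imwrite("pics/crop1.png",cv2.vconcat([cv2.resize(a,(640,480))[:300],cv2.resize(b,(640,300),interpolation=2)])[:,:,::-1])
E
```

```text
disc [316.5165 246.1976] 334.0 [0.5163 0.0005 0.007 ] [(np.float64(0.0493), np.float64(-61.8)), (np.float64(0.0484), np.float64(-152.6))]
hole [406.8293 223.4756] 41.0 [ 0.5616 -0.1993  0.077 ] [(np.float64(0.0146), np.float64(-43.9)), (np.float64(0.0173), np.float64(-134.9))]
lamp [484.9288 219.4946] 896.0 [ 0.5695 -0.3671  0.104 ] [(np.float64(0.0836), np.float64(-83.7)), (np.float64(0.0721), np.float64(-176.9))]
rack [232.3915 216.1348] 1974.0 [0.5817 0.1987 0.014 ] [(np.float64(0.1915), np.float64(-81.6)), (np.float64(0.0615), np.float64(-171.3))]
base [428.7919 227.5949] 2925.5 [ 0.5657 -0.2613  0.012 ] [(np.float64(0.2549), np.float64(-84.2)), (np.float64(0.0904), np.float64(-177.2))]
blue [229.6635 210.5   ] 52.0 [0.582  0.1972 0.076 ] [(np.float64(0.0269), np.float64(-88.7)), (np.float64(0.0114), np.float64(-177.5))]
green [203.3101 213.6783] 43.0 [0.5734 0.2558 0.076 ] [(np.float64(0.0143), np.float64(-5.6)), (np.float64(0.031), np.float64(-97.6))]
amber [256.0111 207.2778] 45.0 [0.5907 0.1385 0.076 ] [(np.float64(0.0246), np.float64(-88.7)), (np.float64(0.0114), np.float64(-177.9))]
```

View pics/crop1.png

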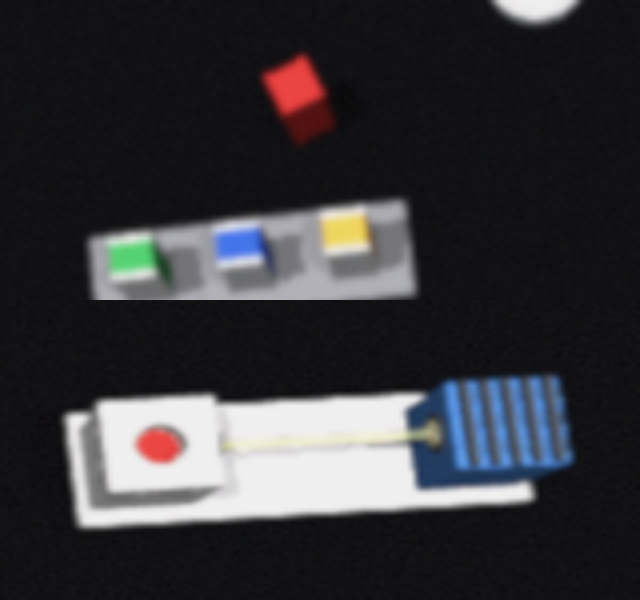

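The crop confirms blue in the middle socket. The white strips sit on its far and near (±x) sides, and the lamp is on the -y side of the stand. I'll move above the stand for a close look.

Call:
jog_arm(
  moves=[0.042,0.038,0.005,0,0,0.0776,0.042,0.038,0.005,0,0,0.0776,0.042,0.038,0.005,0,0,0.0776,0.042,0.038,0.005,0,0,0.0776,0.042,0.038,0.005,0,0,0.0776,0.042,0.038,0.005,0,0,0.0776,0.042,0.038,0.005,0,0,0.0776,0.042,0.038,0.005,0,0,0.0776,0.042,0.038,0.005,0,0,0.0776,0.042,0.038,0.005,0,0,0.0776,0.042,0.038,0.005,0,0,0.0776,0.042,0.038,0.005,0,0,0.0776],
  grip=0,
)

```text
time_s: 1.35
ee_pos: [0.5628, -0.2802, 0.2505]
ee_rot: [-2.087, -2.348, 0.0]
contact_force: [0.8, -1.5, 0.1]
finger_gap: 0.0938
grip_force: 0.0
```

Call:
jog_arm(
  moves=[0,0,0,0,0,0,0,0,0,0,0,0,0,0,0,0,0,0],
)

```text
time_s: 1.65
ee_pos: [0.5605, -0.2829, 0.25]
ee_rot: [-2.095, -2.34, 0.003]
contact_force: [-0.4, -0.7, 0.2]
finger_gap: 0.0941
grip_force: 0.0
```

```bash
python3 - <<'E'
from h import *
st=read_state();im=grab_frame("wrist");np.set_printoptions(precision=4,suppress=True)
print(st["ee_pos"],st["ee_rot"],R.from_rotvec(st["ee_rot"]).as_matrix()[:,1],st["joints"])
np.save("w1.npy",im);np.save("w1p.npy",np.r_[st["ee_pos"],st["ee_rot"]])
cv2.imwrite("pics/w1.png",im[:,:,::-1])
E
```

```text
[ 0.5605 -0.2829  0.25  ] [-2.0951 -2.3399  0.0028] [ 0.9939  0.11   -0.0019] [ 0.6378  0.5734 -0.3589  1.5186  0.2181  1.0905  0.3404]
```

View pics/w1.png

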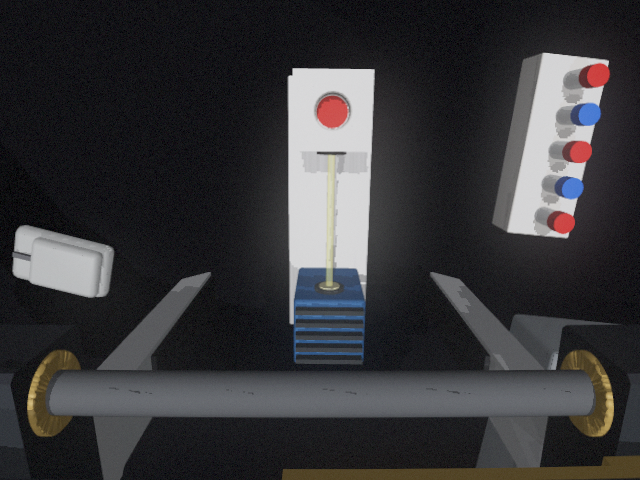

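The wrist view shows the detector hole at (332,111), the beam from (331,155) to (329,285) and the lamp fins at x 295-363, y 302-362. Next I'll compute the stand pose from the beam line, hole and base edge.

```bash
python3 - <<'E'
from h import *
np.set_printoptions(precision=4,suppress=True)
im=np.load("w1.npy");p=np.load("w1p.npy");c=cam("wrist",dict(ee_pos=p[:3],ee_rot=p[3:]))
hsv=cv2.cvtColor(im,cv2.COLOR_RGB2HSV)
mk=cv2.inRange(hsv,(20,35,90),(35,200,255));mk[:160]=0;mk[280:]=0;mk[:,:315]=0;mk[:,345:]=0
rows=[(np.nonzero(mk[r])[0].mean(),r) for r in range(162,278) if mk[r].sum()>255*3]
P=onplane(c,rows,.075);a=np.polyfit(P[:,1],P[:,0],1)
print("beam x=",np.polyval(a,[-.2,-.27,-.35]),"yaw",np.degrees(-np.arctan(a[0])),len(rows))
# hole rim: everything non-white in the top
top=cv2.inRange(hsv,(0,0,150),(180,40,255));roi=cv2.bitwise_not(top)[80:145,305:360]
cs=cv2.findContours(roi,cv2.RETR_EXTERNAL,cv2.CHAIN_APPROX_NONE)[0];b=max(cs,key=cv2.contourArea)
e=cv2.fitEllipse(b);h=np.array(e[0])+[305,80];print("hole",h,e[1],onplane(c,h,.095))
rd=blobs(im,(0,120,60),(8,255,255),(305,80,360,145))[0];print("red bottom",onplane(c,cen(rd),.077))
# base left edge below detector, z .012
E=[]
for r in range(175,255):
    g=im[r,270:310].mean(1);E.append((270+np.argmax(np.diff(g))+.5,r))
Q=onplane(c,E,.012);q=np.polyfit(Q[:,1],Q[:,0],1);print("base edge yaw",np.degrees(-np.arctan(q[0])),np.polyval(q,-.27))
# detector top edges, right and left at z .095
for s,(u,v) in {"L":(275,315),"R":(355,395)}.items():
    E=[]
    for r in range(78,140):
        g=im[r,u:v].mean(1).astype(float);d=np.diff(g)*(1 if s=="L" else -1);E.append((u+np.argmax(d)+.5,r))
    Q=onplane(c,E,.095);q=np.polyfit(Q[:,1],Q[:,0],1);print(s,np.degrees(-np.arctan(q[0])),np.polyval(q,-.19))
for x in (310,330,350):
    g=im[45:95,x].mean(1).astype(float);y=45+np.argmax(np.diff(g))+.5
    g=im[135:170,x].mean(1).astype(float);y2=135+np.argmin(np.diff(g))+.5
    print(x,y,y2,onplane(c,[(x,y),(x,y2)],.095)[:,:2].ravel())
# lamp
lb=blobs(im,(95,80,30),(125,255,255),(280,295,380,366))
print("lamp",[(cv2.boundingRect(b),onplane(c,cen(b),.108)[0]) for b in lb[:6]])
E
```

```text
beam x= [0.5594 0.5669 0.5755] yaw 6.1251921592288365 28
hole [332.268  109.5359] (32.949806213378906, 35.528133392333984) [[ 0.5595 -0.1975  0.095 ]]
red bottom [[ 0.5596 -0.198   0.077 ]]
base edge yaw 6.37790692278721 0.5261601359193965
L 5.37355486363302 0.5250293546286715
R 5.599698591165416 0.589538406769296
310 67.5 150.5 [ 0.5397 -0.1696  0.5461 -0.2295]
330 68.5 151.5 [ 0.5544 -0.1687  0.5614 -0.2285]
350 68.5 151.5 [ 0.5691 -0.1671  0.5767 -0.2268]
lamp [((290, 295, 77, 68), array([ 0.5764, -0.3663,  0.108 ]))]
```

Call:
jog_arm(
  moves=[-0.0099,0.063,0,0,0,0,-0.0099,0.063,0,0,0,0,-0.0099,0.063,0,0,0,0,-0.0099,0.063,0,0,0,0,-0.0099,0.063,0,0,0,0,-0.0099,0.063,0,0,0,0,0,0,-0.058,0,0,0,0,0,-0.058,0,0,0,0,0,-0.058,0,0,0,0,0,0,0,0,0,0,0,0,0,0,0,0,0,0,0,0,0],
)

```text
time_s: 2.9
ee_pos: [0.519, 0.0016, 0.1221]
ee_rot: [2.092, 2.34, 0.004]
contact_force: [-0.1, -0.2, 0.2]
finger_gap: 0.0939
grip_force: 0.0
```

```bash
cat > d.py <<'E'
from h import *
import sys
np.set_printoptions(precision=4,suppress=True)
z=float(sys.argv[1])
st=read_state();im=grab_frame("wrist");c=cam("wrist",st)
b=blobs(im,(4,130,60),(17,255,255))[0]
print(st["ee_pos"],R.from_rotvec(st["ee_rot"]).as_matrix().T.ravel(),cv2.boundingRect(b))
x,y,w,h=cv2.boundingRect(b)
print("disc",onplane(c,cv2.minEnclosingCircle(b)[0],z),onplane(c,cen(b),z),onplane(c,[(x,y+h/2),(x+w,y+h/2),(x+w/2,y),(x+w/2,y+h)],z)[:,:2])
cv2.imwrite(sys.argv[2],im[:,:,::-1])
E
python3 d.py .007 pics/w2.png
```

```text
[0.519  0.0016 0.1221] [-0.1113  0.9938 -0.0004  0.9938  0.1113  0.0037  0.0037 -0.     -1.    ] (294, 281, 35, 12)
disc [[ 0.5171 -0.0402  0.007 ]] [[ 0.5197 -0.039   0.007 ]] [[ 0.5047 -0.0416]
 [ 0.5302 -0.0388]
 [ 0.517  -0.0356]
 [ 0.518  -0.0448]]
```

View pics/w2.png

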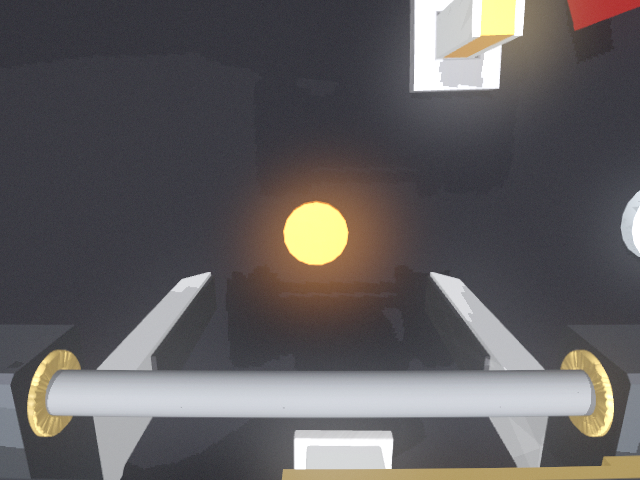

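The disc is at (316,234). It is overexposed to yellow, so I'll measure it with a wider mask.

```bash
sed -i 's/(4,130,60),(17,255,255))/(4,100,160),(30,255,255),(150,100,480,400))/' d.py; python3 d.py .007 pics/w3.png
```

```text
[0.5191 0.0017 0.1222] [-0.1114  0.9938 -0.0005  0.9938  0.1114  0.0042  0.0042 -0.     -1.    ] (283, 201, 66, 65)
disc [[0.5159 0.0003 0.007 ]] [[0.5158 0.0005 0.007 ]] [[ 0.4932 -0.0023]
 [ 0.5397  0.0029]
 [ 0.5139  0.0234]
 [ 0.5191 -0.0238]]
```

Call:
jog_arm(
  moves=[-0.0043,-0.0017,-0.05,0,0,0,0,0,-0.05,0,0,0,0,0,-0.04,0,0,0,0,0,-0.013,0,0,0,0,0,-0.005,0,0,0,0,0,0,0,0,0,0,0,0,0,0,0,0,0,0,0,0,0],
)

```text
time_s: 3.8
ee_pos: [0.5152, 0.0008, 0.0028]
ee_rot: [2.092, 2.342, 0.003]
contact_force: [-0.3, 0.7, 0.5]
finger_gap: 0.0937
grip_force: 0.0
```

Call:
jog_arm(
  moves=[0,0,0,0,0,0,0,0,0,0,0,0,0,0,0,0,0,0,0,0,0,0,0,0,0,0,0,0,0,0,0,0,0,0,0,0,0,0,0,0,0,0,0,0,0,0,0,0,0,0,0,0,0,0,0,0,0,0,0,0],
  grip=1,
  newtons=15,
)

```text
time_s: 4.8
ee_pos: [0.5141, 0.0007, 0.0014]
ee_rot: [-2.093, -2.343, 0.0]
contact_force: [-0.8, 0.3, -0.5]
finger_gap: 0.0443
grip_force: 15.0
```

Call:
jog_arm(
  moves=[0,0,0.02,0,0,0,0,0,0.05,0,0,0,0,0,0.05,0,0,0,0,0,0.05,0,0,0,0,0,0.03,0,0,0,0,0,0,0,0,0,0,0,0,0,0,0],
)

```text
time_s: 5.5
ee_pos: [0.514, 0.0005, 0.1514]
ee_rot: [2.093, 2.342, -0.0]
contact_force: [-0.2, -0.3, -1.4]
finger_gap: 0.0442
grip_force: 15.0
```

```bash
sed -i 's/,400))/,440))/' d.py; python3 d.py .155 pics/w4.png
```

```text
[0.514  0.0005 0.1514] [-0.1122  0.9937 -0.0003  0.9937  0.1122  0.0002  0.0003 -0.0003 -1.    ] (269, 245, 104, 102)
disc [[ 0.5136 -0.0004  0.155 ]] [[ 0.5136 -0.0001  0.155 ]] [[ 0.4913 -0.0025]
 [ 0.5367  0.0027]
 [ 0.5114  0.0232]
 [ 0.5168 -0.0245]]
```

View pics/w4.png

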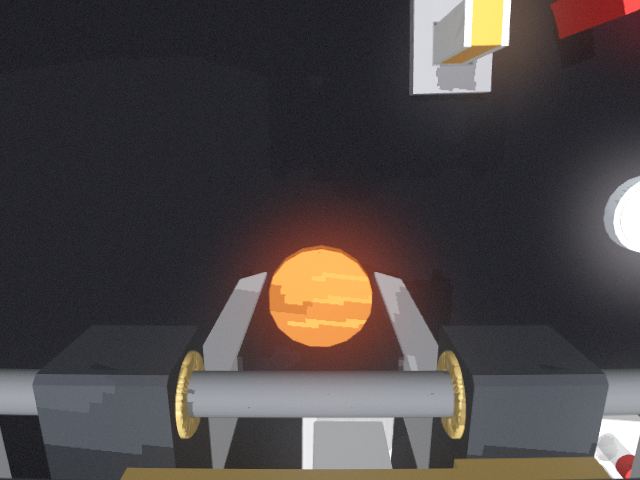

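The disc is held flat and centred at the fingertips, at (320,296). Now I'll carry it over the hole.

Call:
jog_arm(
  moves=[0.0122,-0.0528,0,0,0,0,0.0122,-0.0528,0,0,0,0,0.0122,-0.0528,0,0,0,0,0.0122,-0.0528,0,0,0,0,0.0122,-0.0528,0,0,0,0,0,0,-0.02,0,0,0,0,0,-0.02,0,0,0,0,0,0,0,0,0,0,0,0,0,0,0,0,0,0,0,0,0],
)

```text
time_s: 6.55
ee_pos: [0.5601, -0.1968, 0.1215]
ee_rot: [-2.092, -2.344, -0.0]
contact_force: [1.2, 0.6, 0.2]
finger_gap: 0.0447
grip_force: 15.0
```

```bash
python3 d.py .126 pics/w5.png
```

```text
[ 0.5601 -0.1968  0.1215] [-0.1133  0.9936  0.0002  0.9936  0.1133  0.      0.      0.0002 -1.    ] (270, 249, 102, 98)
disc [[ 0.5599 -0.1971  0.126 ]] [[ 0.5598 -0.1975  0.126 ]] [[ 0.538  -0.2002]
 [ 0.5824 -0.1951]
 [ 0.5577 -0.1755]
 [ 0.5629 -0.2213]]
```

Call:
jog_arm(
  moves=[-0.0005,-0.0008,-0.015,0,0,0,0,0,-0.01,0,0,0,0,0,-0.004,0,0,0,0,0,-0.002,0,0,0,0,0,-0.001,0,0,0,0,0,0,0,0,0,0,0,0,0,0,0],
)

```text
time_s: 7.3
ee_pos: [0.5597, -0.1979, 0.0977]
ee_rot: [2.092, 2.343, 0.0]
contact_force: [-0.8, 0.7, -0.5]
finger_gap: 0.0443
grip_force: 15.0
```

Call:
jog_arm(
  moves=[0,0,-0.001,0,0,0,0,0,-0.0006,0,0,0,0,0,0,0,0,0,0,0,0,0,0,0],
)

```text
time_s: 7.7
ee_pos: [0.5596, -0.1979, 0.0964]
ee_rot: [2.093, 2.343, 0.0]
contact_force: [-0.8, 0.4, 1.2]
finger_gap: 0.0446
grip_force: 15.0
```

Call:
jog_arm(
  moves=[0,0,0,0,0,0,0,0,0,0,0,0,0,0,0,0,0,0,0,0,0,0,0,0,0,0,0,0,0,0,0,0,0,0,0,0],
  grip=0.3,
)

```text
time_s: 8.3
ee_pos: [0.5595, -0.1978, 0.0962]
ee_rot: [-2.093, -2.343, -0.0]
contact_force: [1.0, 0.7, 0.7]
finger_gap: 0.0658
grip_force: 0.0
```

Call:
jog_arm(
  moves=[0,0,0.02,0,0,0,0,0,0.04,0,0,0,0,0,0.06,0,0,0,0,0,0.06,0,0,0,0,0,0,0,0,0,0,0,0,0,0,0],
  grip=0,
)

```text
time_s: 8.9
ee_pos: [0.5599, -0.198, 0.2323]
ee_rot: [2.091, 2.341, 0.001]
contact_force: [-0.7, 0.0, -0.1]
finger_gap: 0.094
grip_force: 0.0
```

```bash
python3 d.py .102 pics/w6.png
```

```text
[ 0.5599 -0.198   0.2323] [-0.1124  0.9937 -0.0012  0.9937  0.1124  0.0019  0.002  -0.001  -1.    ] (289, 198, 61, 59)
disc [[ 0.5592 -0.1984  0.102 ]] [[ 0.5591 -0.1982  0.102 ]] [[ 0.5369 -0.2009]
 [ 0.5819 -0.1958]
 [ 0.5569 -0.1764]
 [ 0.5619 -0.2211]]
```

View pics/w6.png

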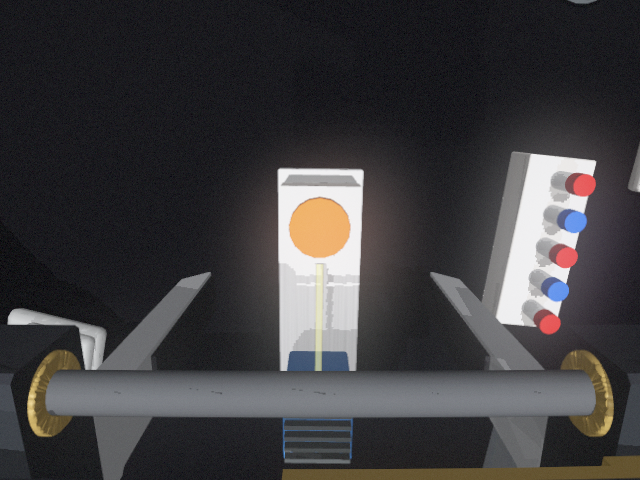

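The disc sits flat over the hole, centred at (320,227). Next I'll go over the rack.

Call:
jog_arm(
  moves=[0.0037,0.0655,0,0,0,0.003,0.0037,0.0655,0,0,0,0.003,0.0037,0.0655,0,0,0,0.003,0.0037,0.0655,0,0,0,0.003,0.0037,0.0655,0,0,0,0.003,0.0037,0.0655,0,0,0,0.003,0.0037,0.0655,0,0,0,0.003,0.0037,0.0655,0,0,0,0.003,0,0,-0.04,0,0,0,0,0,-0.04,0,0,0,0,0,0,0,0,0,0,0,0,0,0,0],
  grip=0.42,
)

```text
time_s: 10.15
ee_pos: [0.5809, 0.1946, 0.1701]
ee_rot: [-2.049, -2.379, 0.004]
contact_force: [0.7, -0.4, -0.4]
finger_gap: 0.0544
grip_force: 0.0
```

Call:
jog_arm(
  moves=[0,0,0,0,0,0,0,0,0,0,0,0],
)

```text
time_s: 10.35
ee_pos: [0.5826, 0.1952, 0.1726]
ee_rot: [2.05, 2.379, 0.003]
contact_force: [-0.5, -0.4, -0.1]
finger_gap: 0.0549
grip_force: 0.0
```

```bash
python3 - <<'E'
from h import *
np.set_printoptions(precision=4,suppress=True)
st=read_state();im=grab_frame("wrist");c=cam("wrist",st)
M=R.from_rotvec(st["ee_rot"]).as_matrix();print(st["ee_pos"],M[:,1],np.degrees(np.arctan2(M[1,1],M[0,1])),st["joints"])
np.save("w7.npy",im);np.save("w7p.npy",np.r_[st["ee_pos"],st["ee_rot"]])
for n,lo,hi in(("blue",(100,80,60),(125,255,255)),("green",(45,80,60),(85,255,255)),("amber",(12,80,100),(32,255,255))):
    for b in blobs(im,lo,hi,(150,0,480,360),100)[:2]:
        print(n,cen(b),cv2.boundingRect(b),onplane(c,cen(b),.076))
cv2.imwrite("pics/w7.png",im[:,:,::-1])
E
```

```text
[0.5826 0.1952 0.1726] [0.9891 0.1475 0.0023] 8.480519555311524 [-0.1126  0.6397 -0.4188  1.6515  0.3116  0.9146 -0.501 ]
blue [319.1047 226.0058] (307, 200, 25, 52) [[0.5806 0.2037 0.076 ]]
green [319.2243 141.2506] (307, 122, 26, 40) [[0.5725 0.2579 0.076 ]]
amber [319.1908 303.3072] (308, 271, 24, 64) [[0.5887 0.1494 0.076 ]]
amber [165.6734 355.5556] (155, 351, 22, 9) [[0.4855 0.093  0.076 ]]
```

View pics/w7.png

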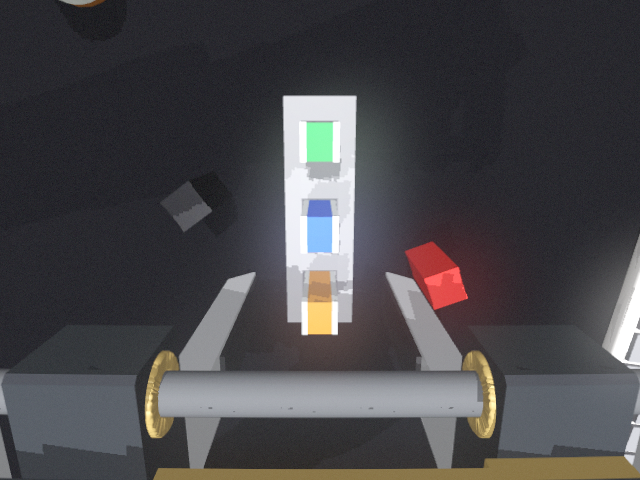

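The blue cell's top is at about (319,235), between green at (319,141) and amber at (319,318). Red at (435,275) and black at (186,206) are both clear of the fingers.

```bash
python3 - <<'E'
from h import *
np.set_printoptions(precision=4,suppress=True)
im=np.load("w7.npy");p=np.load("w7p.npy");c=cam("wrist",dict(ee_pos=p[:3],ee_rot=p[3:]))
print(np.diff(im[195:260,314:325].astype(int).sum(2).mean(1)).round().astype(int).tolist())
print(im[235,290:350].astype(int).sum(1).tolist())
print(onplane(c,[(319.5,216),(319.5,252.5),(301,234.5),(338.5,234.5),(319.6,234.5),(406,250)],.076))
E
```

```text
[-1, 1, -69, -93, -61, -23, 4, -3, 3, 1, 1, 0, -2, 0, 2, 1, -1, -2, 1, 0, 28, 114, 18, 0, 1, 1, -1, 0, 0, -1, 0, 0, 0, 0, -1, -2, 1, 0, 0, -1, -1, -2, 0, 0, 1, -2, 0, 1, -1, 1, -2, 0, 0, -1, 0, -1, 82, 15, 7, -13, -4, -6, -8, -5]
[724, 725, 723, 724, 723, 725, 727, 725, 725, 724, 765, 765, 765, 765, 765, 765, 765, 644, 591, 592, 594, 591, 595, 593, 591, 597, 592, 591, 598, 592, 593, 596, 591, 594, 589, 591, 593, 590, 590, 589, 590, 587, 735, 765, 765, 765, 765, 765, 765, 721, 721, 722, 720, 720, 719, 718, 721, 719, 720, 721]
[[0.5798 0.2104 0.076 ]
 [0.5835 0.1857 0.076 ]
 [0.5695 0.1962 0.076 ]
 [0.5942 0.1999 0.076 ]
 [0.5817 0.198  0.076 ]
 [0.6407 0.196  0.076 ]]
```

Call:
jog_arm(
  moves=[-0.0015,0.0037,-0.03,0,0,0,0,0,-0.05,0,0,0,0,0,-0.02,0,0,0,0,0,0,0,0,0,0,0,0,0,0,0,0,0,0,0,0,0],
)

```text
time_s: 11.0
ee_pos: [0.5818, 0.1985, 0.098]
ee_rot: [2.05, 2.379, 0.004]
contact_force: [0.3, -0.5, -0.3]
finger_gap: 0.0546
grip_force: 0.0
```

Call:
jog_arm(
  moves=[-0.0003,-0.0006,-0.03,0,0,0,0,0,-0.03,0,0,0,0,0,-0.02,0,0,0,0,0,0,0,0,0,0,0,0,0,0,0,0,0,0,0,0,0],
)

```text
time_s: 11.6
ee_pos: [0.5813, 0.198, 0.0375]
ee_rot: [2.05, 2.38, 0.003]
contact_force: [1.0, -0.5, 0.4]
finger_gap: 0.0544
grip_force: 0.0
```

Call:
jog_arm(
  moves=[0,0,0,0,0,0,0,0,0,0,0,0,0,0,0,0,0,0,0,0,0,0,0,0,0,0,0,0,0,0,0,0,0,0,0,0,0,0,0,0,0,0,0,0,0,0,0,0],
  grip=1,
  newtons=20,
)

```text
time_s: 12.4
ee_pos: [0.5809, 0.1976, 0.0365]
ee_rot: [2.05, 2.38, 0.002]
contact_force: [2.0, 0.3, 1.3]
finger_gap: 0.0251
grip_force: 20.0
```

Call:
jog_arm(
  moves=[0,0,0.008,0,0,0,0,0,0.012,0,0,0,0,0,0.03,0,0,0,0,0,0.05,0,0,0,0,0,0.05,0,0,0,0,0,0.04,0,0,0,0,0,0,0,0,0,0,0,0,0,0,0],
)

```text
time_s: 13.2
ee_pos: [0.5795, 0.1972, 0.1791]
ee_rot: [-2.05, -2.38, 0.001]
contact_force: [-0.8, -0.4, -1.7]
finger_gap: 0.0249
grip_force: 20.0
```

```bash
python3 - <<'E'
from h import *
st=read_state();M=R.from_rotvec(st["ee_rot"]).as_matrix();print(st["ee_pos"],M.round(4),np.degrees(np.arctan2(M[1,1],M[0,1])))
w=grab_frame("wrist");s=grab_frame("side")
cv2.imwrite("pics/c8.png",cv2.hconcat([cv2.resize(w[180:480,170:470],(400,400)),cv2.resize(s[180:340,200:360],(400,400))])[:,:,::-1])
E
```

```text
[0.57948985 0.19715501 0.17914401] [[-1.483e-01  9.889e-01 -7.000e-04]
 [ 9.889e-01  1.483e-01 -5.000e-04]
 [-4.000e-04 -7.000e-04 -1.000e+00]] 8.529716855182654
```

View pics/c8.png

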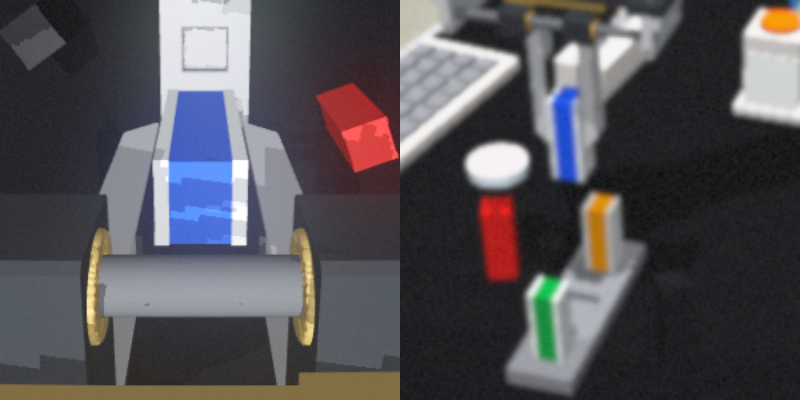

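The crop shows the blue cell gripped by its frosted sides and upright. Green and amber are still in the rack. Now I'll carry it above the beam midpoint.

Call:
jog_arm(
  moves=[-0.0013,-0.0587,0,0,0,-0.0026,-0.0013,-0.0587,0,0,0,-0.0026,-0.0013,-0.0587,0,0,0,-0.0026,-0.0013,-0.0587,0,0,0,-0.0026,-0.0013,-0.0587,0,0,0,-0.0026,-0.0013,-0.0587,0,0,0,-0.0026,-0.0013,-0.0587,0,0,0,-0.0026,-0.0013,-0.0587,0,0,0,-0.0026,-0.0013,-0.0587,0,0,0,-0.0026,-0.0013,-0.0587,0,0,0,-0.0026,-0.0013,-0.0587,0,0,0,-0.0026,0,0,0,0,0,0],
)

```text
time_s: 14.5
ee_pos: [0.566, -0.2958, 0.176]
ee_rot: [-2.113, -2.324, 0.01]
contact_force: [-0.2, 0.7, -2.2]
finger_gap: 0.0248
grip_force: 20.0
```

Call:
jog_arm(
  moves=[0,0,0,0,0,0,0,0,0,0,0,0,0,0,0,0,0,0],
)

```text
time_s: 14.8
ee_pos: [0.5698, -0.2844, 0.1783]
ee_rot: [-2.096, -2.338, -0.001]
contact_force: [0.4, 0.2, -1.0]
finger_gap: 0.0246
grip_force: 20.0
```

```bash
python3 - <<'E'
from h import *
st=read_state();M=R.from_rotvec(st["ee_rot"]).as_matrix();print(st["ee_pos"],np.degrees(np.arctan2(M[1,1],M[0,1])),M[:,2])
E
```

```text
[ 0.56979443 -0.28444969  0.17834005] 6.238922841195658 [-8.55112875e-04  1.51060710e-03 -9.99998493e-01]
```

Call:
jog_arm(
  moves=[-0.0013,-0.0041,-0.02,0,0,0,0,0,-0.03,0,0,0,0,0,-0.03,0,0,0,0,0,-0.03,0,0,0,0,0,-0.02,0,0,0,0,0,-0.013,0,0,0,0,0,0,0,0,0,0,0,0,0,0,0,0,0,0,0,0,0,0,0,0,0,0,0],
)

```text
time_s: 15.8
ee_pos: [0.5693, -0.2902, 0.0725]
ee_rot: [2.1, 2.334, 0.001]
contact_force: [0.2, 1.0, -0.5]
finger_gap: 0.0252
grip_force: 20.0
```

```bash
python3 - <<'E'
from h import *
np.set_printoptions(precision=4,suppress=True)
st=read_state();M=R.from_rotvec(st["ee_rot"]).as_matrix();print(st["ee_pos"],np.degrees(np.arctan2(M[1,1],M[0,1])),M[:,2],st["qd"])
w=grab_frame("wrist");s=grab_frame("side");c=cam("wrist",st)
b=blobs(w,(100,80,60),(125,255,255),(250,200,390,380),100)[0];print(cv2.boundingRect(b))
cv2.imwrite("pics/c9.png",cv2.hconcat([cv2.resize(w[130:430,170:470],(400,400)),cv2.resize(s[140:240,310:410],(400,400))])[:,:,::-1])
E
```

```text
[ 0.5693 -0.2902  0.0725] 6.056265168778873 [ 0.0016 -0.0007 -1.    ] [ 0.0012  0.0028  0.0016  0.0033 -0.0007 -0.0002 -0.0005]
(284, 248, 74, 123)
```

View pics/c9.png

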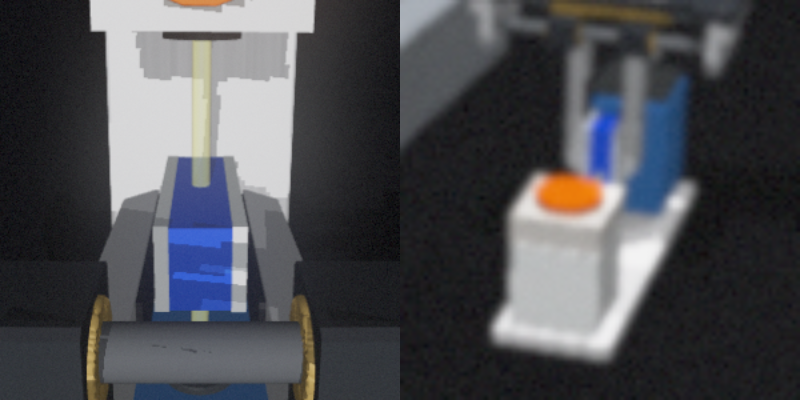

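The beam enters the centre of the clear face at x≈201 in the crop, and the disc still covers the hole. One last trim of about 2 mm in y and z.

Call:
jog_arm(
  moves=[-0.0005,0.0033,-0.0026,0,0,0,0,0,0,0,0,0,0,0,0,0,0,0,0,0,0,0,0,0,0,0,0,0,0,0,0,0,0,0,0,0,0,0,0,0,0,0,0,0,0,0,0,0],
)

```text
time_s: 16.7
ee_pos: [0.5683, -0.2874, 0.0696]
ee_rot: [-2.101, -2.336, -0.0]
contact_force: [-0.1, 0.7, -0.5]
finger_gap: 0.0251
grip_force: 20.0
```

```bash
python3 - <<'E'
from h import *
st=read_state();print(st["ee_pos"],st["grip_force"],abs(st["qd"]).max())
if np.abs(st["ee_pos"]-[.5688,-.2875,.0705]).max()<.003: print(hand_in())
E
```

```text
[ 0.56829751 -0.28737618  0.06958834] 19.99062180519104 0.0016393999397552811
the job is handed in; nothing more can be done
None
```

The job is handed in at about 17 s: the orange disc covers the detector hole, and the blue cell is held still and upright by its frosted faces, within about 1 mm of the measured beam midpoint.

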